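Switch the ball feeder to its other bin

TASK

The seesaw gate of the ball feeder leans towards one of its two bins. With the fingertips press down the raised end of the gate so that it rocks over its pivot and leans the other way, and only then push the release rod's knob fully home, so that all three steel balls run down the other chute into that other bin. Do not touch or lift the balls, and leave the two bottles and the tape roll where they stand.

Things in the scene. Friction and masses are not known exactly. Their poses are not given: they have to be found in the camera images.
- feeder: Fixed ball feeder, aluminium base 400 mm wide (y), x from -120 to +90 mm. Origin under the base midway between the bins; x away from the robot, y to the left bin, z up. 'Feeder mm' means this frame. Grey feed channel (24 mm inside) along y = 0 slopes down from x = 67 to its lip at x = -52, 120 high at the lip, wall tops 172 at the rear; three balls queue in it.
- gate (a joint): Seesaw gate, rad, about a level pivot along x at feeder mm (-70, 0, 62). Positive: left (+y) end down, balls roll to the left bin; negative: right end down. Stops at -0.26 and +0.26. Top-heavy (steel weight on its backboard): it rests on one stop and, pressed past level, falls to the other by itself; about 1 N on the raised pad turns it. Starts leaning either way.
- gate_floor (a point): Middle of the floor of the gate's aluminium trough (160 mm long along y, 38 mm wide), at feeder mm x = -70, 25 mm above the pivot. Balls drop here from the lip and roll off the lower end. A 70 mm wide backboard on the trough's front side (x = -88) carries a dark steel weight and rises to 128 mm above the table.
- pad_left (a point): Centre of the top of the gate's left press pad: flat tab with a dark rubber patch, 44 mm (x) by 32 mm (y), sticking out from the trough's front towards -x. At feeder mm x = -117, y = +60; 103 mm above the table when raised, 72 mm when down. Open from above; the side chute wall behind it (x over -96, |y| over 80) is 82 mm high.
- pad_right (a point): The same for the right press pad (feeder y = -60 mm).
- release_rod (a joint): Travel of the release rod in m: 0 shut (its paddle blocks the feed channel), grows as the knob is pushed towards the feeder's -y, 0.033 fully home (stop); balls are free from about 0.022. Starts between 0 and 0.005 and stays where it is left; 1 to 2 N moves it slowly.
- knob_face (a point): Centre of the outer (+y) face of the release rod's round black knob, 30 mm diameter, 9 mm thick, on a level 8 mm rod across the feed channel. Shut, it is at feeder mm (-23, 62, 154); pushed home it has moved 33 mm towards -y. Free air beyond it on the +y side, above and below; all that stands within 60 mm of it on the +y side is under 125 mm high.
- bin_left (a point): Middle of the floor of the left bin, 6 mm above the table, at feeder mm x = -70, y = +164. Inside 44 mm (x) by 56 mm (y), outer wall top 66 mm high, fed by a sloping side chute from y = 80.
- bin_right (a point): The same for the right bin (feeder y = -164 mm).
- ball_1: Steel ball, 20 mm diameter, 33 g, rolls easily, origin at its centre; number 1 in the queue from the paddle.
- ball_2: Steel ball, 20 mm diameter, 33 g, rolls easily, origin at its centre; number 2 in the queue from the paddle.
- ball_3: Steel ball, 20 mm diameter, 33 g, rolls easily, origin at its centre; number 3 in the queue from the paddle.
- bottle_small: Bystander: small clear bottle with a blue cap, 47 mm diameter, 98 mm tall, origin under its centre; stands left of the feeder. Leave it.
- bottle_buffer: Bystander: small white bottle with a yellow cap, 47 mm diameter, 94 mm tall, origin under its centre; stands to the right behind. Leave it.
- tape_roll: Bystander: roll of tape lying flat, 92 mm diameter, 25 mm tall, origin under its centre; to the front right. Leave it.

How it is judged:
By the outcome, as a careful person would: the job done as asked, in the order asked, and still so for the second after the job is handed in, with the robot touching nothing.
It also fails if it takes over 43 s, if anything falls off the work surface, if the arm or the gripper's body presses on something with over 40 N, if the wrist force passes 120 N, or if a joint passes its speed limit or range.

ROBOT

A 6-joint arm with a two-finger parallel gripper is mounted at the origin on a cart in front of the work surface, level with it; the furniture and walls round the work are solid. World frame = base frame: x ahead of the robot, y to its left, z up, the work surface at z = 0. Lengths are in m, angles in rad, forces in N, time in s.
With the tool pointing down it reaches from about 0.25 to 0.725 m from the base axis. Payload 4 kg.
Tool frame: the origin (TCP) lies on the centre line of the jaws, within the pads' length; the fingertips stand 19 mm ahead of it and the grasp point (between the pads) is the TCP; z points along the fingers, y is the direction in which the jaws open and shut (so a half turn about z gives the same grasp; the last joint's range is limited). The gripper opens to 85 mm and grips with 20 to 120 N. Pads are 22 mm wide; open, the fingers measure 114 mm over their backs; the gripper's body (76 mm by 85 mm) begins 54 mm behind the grasp point. The pads swing forward as they close: fully open they stand 13 mm farther back than shut.
Start: joints at [-1.194, 0.241, 0.005, 1.335, 0, 1.571], TCP at [0.184, -0.465, 0.25] pointing down, gripper open.
Joint ranges: [-2.72, 2.72], [-1.05, 1.87], [-1.09, 1.28], [-1.99, 2.15], [-1.42, 1.44], [-3.14, 3.14]. Speed limits (rad/s): [2.79, 2.79, 3.14, 3.14, 3.14, 3.14].

INTERFACE

Orientations are given as a unit quaternion [x, y, z, w].
In Python, from workcell import bot gives the robot as it stands. The module is installed in compiled form; this text tells all that it offers.
- The arm moves only by the shell command python3 -m handwheel 'ROWS' [OPENING]. ROWS is JSON, a list of rows, each an object of numbers: "dx", "dy", "dz": the shift along the tool's x, y, z as a fraction of full scale; "ax", "ay", "az": the turn, a rotation vector about the tool's x, y, z as a fraction of full scale. In form: [{"dx": .., "dy": .., "dz": .., "ax": .., "ay": .., "az": ..}, ...]. A call has 1 to 12 rows; each row shifts and turns the commanded pose from where the row before left it, along the tool's axes as they then stand; what a row does not reach is not made up. Full scale, the value 1, is 2.5 cm for a shift and 0.15 rad for a turn. A row lasts 1/10 s, in which the tool goes at most 50 mm and 8.59 degrees, less where a joint would pass 70% of its speed; a pose out of reach is approached as far as the arm can. A call with a number of a shift or a turn outside -1 to 1 is refused whole. A call with a gripper value outside its range is refused whole. OPENING is the gripper's target within -1 to 1 (fully open at 1, half-way at 0, shut at -1), set as the call begins (- or left out, the last holds). The fingers move at their own pace and stop on an object; the grip force is fixed at half the most. Time passes only in rows, so rows that do not move let the fingers close. It gives the time, the measured TCP pose, the force and the opening at its end, in the units of the state.
- bot.get_obs(): the state, without advancing time (a new reading comes with each control period).
- bot.camera(name): name is "scene" or "top" or "wrist"; returns a dict with "img" (480x640x3 uint8, red, green, blue), "intrinsics" (3x3 intrinsics, pixels), "eye" and "rotation" of the camera in the world. Camera axes: x right, y down, z forward; pixel columns grow to the right and rows downward; lengths in m; the calibration is good to about 2 mm. A picture is of the moment at which its call begins. There is no depth.
- bot.job_done(): hands the job in, once; it reports no verdict.
Trained networks look in a picture, given as the dict that the camera call returned (one of the last four; its "shot" number tells which), for a name from the list of things; names that differ only in an ending like _2 or _b are one class to them, and where a whole thing is asked for, a point or a joint stands for the part that bears it (a point fixed in the world has none). Each returns a list of dicts, best first, with "confidence" (0 to 1); they miss things now and then, are a little off and sometimes report something else, mostly with a low value. They report only what shows in the picture. A call takes as long as a camera call.
- bot.trace(thing, picture): "region" (480x640 bool, what is visible of it) and "rect" ([centre column, centre row, width, height] in pixels, round what is visible of it).
The state is a dict: "clock": time; "joint_pos": joint angles; "joint_vel": joint speeds; "tau": joint torques, N m; "eef_pos": TCP position; "tool_rot": TCP orientation; "ft_force": force on the tool from outside, world axes, zero at the start; "ft_torque": the same for the moment, N m; "grip_width": finger opening in m.
Only numpy, scipy, OpenCV 4.12 (cv2) and the standard library are available. Lean on these libraries where they do the work, as an engineer would, in place of code of your own. Each camera call takes 0.05 s, during which the arm holds its last target.

## Working session

There is one attempt and no reset: what is moved stays moved. The work goes in short steps, Python scripts to look and compute and a shell command to move; the robot and the scene stay as the last step left them, time stands still between calls to the robot, and variables do not carry over. Pictures are saved under pics/ and viewed, and the job is handed in when it is done.

```bash
mkdir -p pics
python3 - <<'E'
from workcell import bot
import cv2
o=bot.get_obs()
for k in o: print(k,o[k])
for n in ("scene","top"):
    p=bot.camera(n); cv2.imwrite(f"pics/{n}0.png",p["img"][:,:,::-1])
    print(n,p["intrinsics"],p["eye"],p["rotation"])
    for t in ("feeder","gate","knob_face","release_rod","pad_left","pad_right","bin_left","bin_right","ball_1"):
        for r in bot.trace(t,p)[:3]: print(t,round(r["confidence"],2),r["rect"])
E
```

```text
clock 0.0
joint_pos [-1.19399634e+00  2.41410695e-01  3.73438595e-03  1.33518890e+00
 -2.55767586e-05  1.57080803e+00]
joint_vel [ 9.94705526e-05  1.10408350e-03 -1.08301289e-03  6.06461386e-04
  5.76293043e-04 -7.71442328e-04]
tau [-1.08749398e-03 -3.72313714e+01  2.52410084e+01  1.68210582e-02
 -5.88460080e-05 -3.56436225e-06]
eef_pos [ 0.1837519  -0.46438339  0.24941793]
tool_rot [ 9.82305721e-01  1.87281606e-01 -2.06305376e-04 -1.01373808e-03]
ft_force [ 0.39279667 -0.02652202 -1.33506452]
ft_torque [-0.04542033 -0.01677478  0.03354438]
grip_width 0.08570169947795257
scene [[497.37883971   0.         321.04352456]
 [  0.         497.37883971 238.70746957]
 [  0.           0.           1.        ]] [0.02407883 0.57812011 0.88590356] [-0.31657778  0.87078595 -0.35204071  0.13258086]
feeder 0.68 [319.2, 250.0, 153.9, 140.8]
feeder 0.43 [442.1, 209.9, 35.8, 33.1]
gate 0.71 [329.2, 243.6, 75.3, 40.8]
knob_face 0.57 [300.9, 211.2, 34.0, 19.9]
release_rod 0.52 [301.9, 211.2, 31.6, 19.5]
pad_left 0.95 [327.7, 242.5, 73.6, 44.0]
pad_right 0.66 [330.7, 243.1, 71.8, 44.8]
bin_left 0.61 [318
[... 263 characters left out ...]
552569]
 [  0.         493.93150826 242.20616106]
 [  0.           0.           1.        ]] [ 0.32598994 -0.01198948  1.16613749] [-0.6938266   0.71329489 -0.06312619  0.07635527]
feeder 0.75 [331.2, 236.2, 172.3, 109.3]
gate 0.9 [329.8, 258.1, 71.9, 49.8]
gate 0.54 [323.2, 218.6, 39.6, 17.7]
release_rod 0.52 [323.0, 221.4, 36.3, 13.1]
pad_left 0.82 [332.4, 260.4, 74.3, 48.9]
pad_left 0.52 [336.5, 200.6, 7.3, 11.3]
pad_right 0.73 [331.8, 235.2, 170.9, 111.7]
pad_right 0.64 [330.1, 258.1, 72.1, 49.3]
bin_left 0.8 [329.6, 236.7, 176.6, 108.7]
bin_right 0.26 [331.6, 258.7, 71.9, 52.8]
ball_1 0.59 [337.4, 198.1, 9.2, 6.5]
ball_1 0.57 [335.2, 207.8, 9.8, 8.9]
ball_1 0.49 [334.5, 215.9, 8.0, 9.6]
```

Run:
```python
import cv2
a=cv2.imread("pics/scene0.png");b=cv2.imread("pics/top0.png")
cv2.imwrite("pics/s1.png",cv2.resize(a[150:350,200:460],None,fx=3,fy=3,interpolation=2))
cv2.imwrite("pics/t1.png",cv2.resize(b[160:320,220:440],None,fx=3.6,fy=3.6,interpolation=2))
```

```text
(no output)
```

View pics/s1.png

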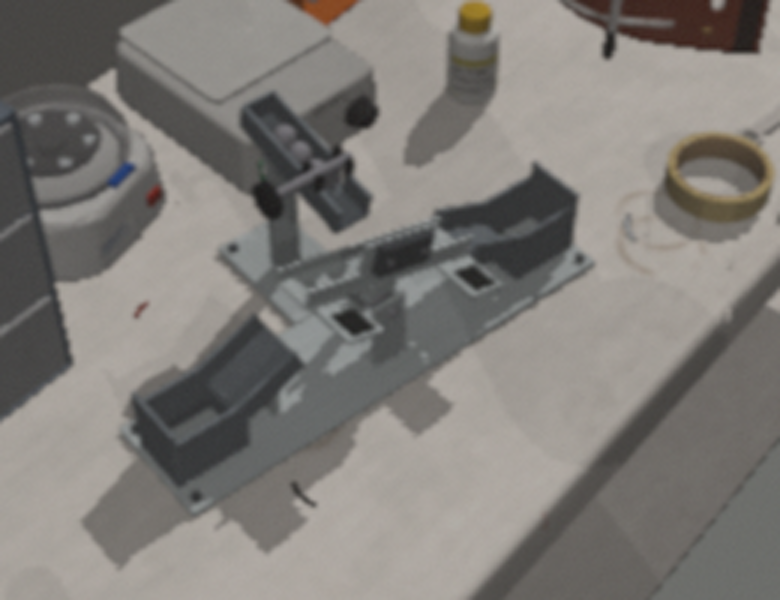

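View pics/t1.png

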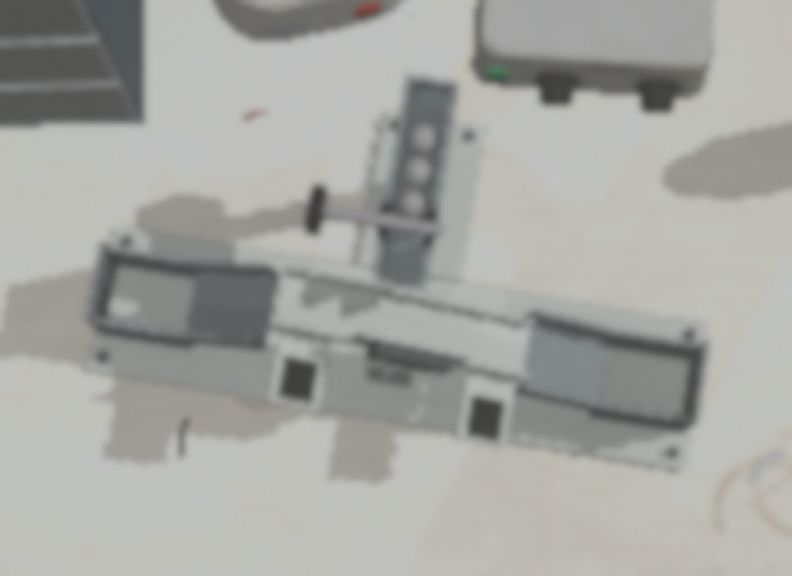

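View pics/top0.png

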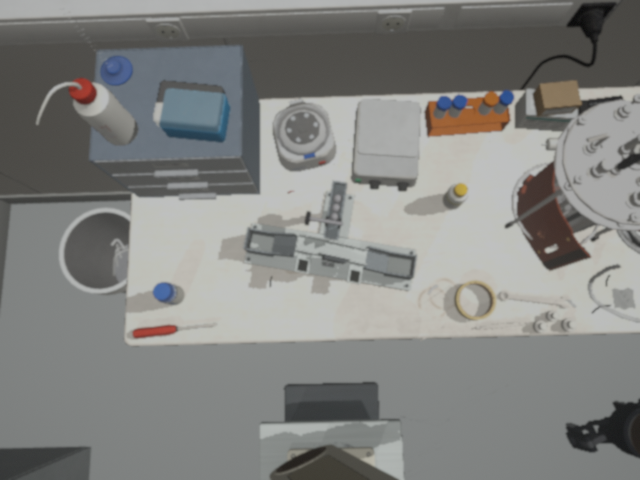

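View pics/scene0.png

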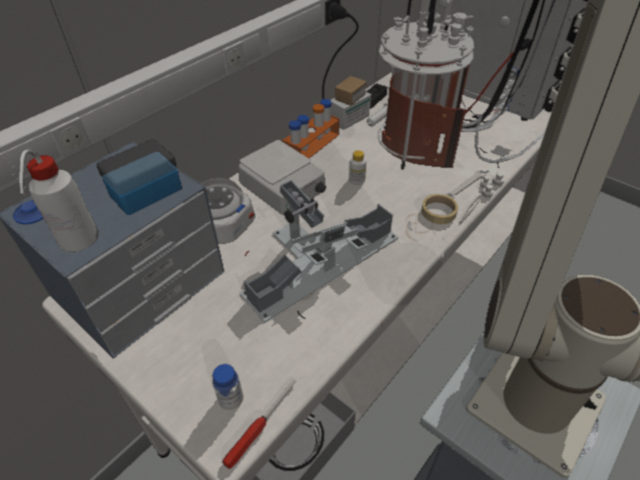

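```bash
cat > h.py <<'E'
import numpy as np
from scipy.spatial.transform import Rotation as R
from scipy.optimize import least_squares
CAM={"top":(493.93,321.966,242.206,[0.32598994,-0.01198948,1.16613749],[-0.6938266,0.71329489,-0.06312619,0.07635527]),
"scene":(497.379,321.0435,238.7075,[0.02407883,0.57812011,0.88590356],[-0.31657778,0.87078595,-0.35204071,0.13258086])}
def proj(c,P):
    f,cx,cy,e,q=CAM[c]; p=R.from_quat(q).inv().apply(np.array(P)-e)
    return np.stack([cx+f*p[:,0]/p[:,2],cy+f*p[:,1]/p[:,2]],1)
def W(p,F):  # feeder mm -> world, p=(x,y,yaw)
    F=np.array(F,float)/1000; c,s=np.cos(p[2]),np.sin(p[2])
    return np.stack([p[0]+c*F[:,0]-s*F[:,1],p[1]+s*F[:,0]+c*F[:,1],F[:,2]],1)
E
cat > fit.py <<'E'
from h import *
T=lambda u,v:(220+u/3.6,160+v/3.6)
S=lambda u,v:(200+u/3,150+v/3)
obs={"top":[T(309,208),T(298,380),T(486,418),T(108,232),T(708,320),T(685,470),T(85,370)],
"scene":[S(265,199),S(354,322),S(474,277),None,S(593,264),S(197,512)] }
obs["scene"]=[S(265,199),S(354,322),S(474,277),None,None,S(593,264),S(197,512)]
def pts(p):
    return W(p,[(-23,62-1000*p[4],154),(-117,60,87.5-p[3]),(-117,-60,87.5+p[3]),(90,200,4),(90,-200,4),(-120,-200,4),(-120,200,4)])
def res(p):
    r=[]
    for c in obs:
        q=proj(c,pts(p))
        r+= [ (q[i]-o) for i,o in enumerate(obs[c]) if o is not None]
    return np.concatenate(r)
if 1:
  for g in (15.5,-15.5):
    s=least_squares(lambda p:res([*p[:3],g,p[3]]),[.4,0,0,0.002],x_scale=[.1,.1,.1,.01]); print(g,s.x,s.cost)
    print(s.fun.reshape(-1,2).round(1).tolist())
  s=least_squares(res,[.4,0,0,0,0.002],x_scale=[.1,.1,.1,10,.01]); print(s.x,s.cost)
E
python3 fit.py
```

```text
15.5 [ 0.57643136 -0.02320662 -0.20531134  0.00158071] 1848.2791139361916
[[-1.5, 7.5], [-4.0, 8.6], [-2.6, 5.9], [10.6, -38.7], [5.6, -35.9], [-0.7, 8.2], [-0.8, 6.1], [3.5, 6.0], [1.6, 16.5], [4.6, -3.7], [6.5, 4.0], [2.9, 6.5]]
-15.5 [ 0.5764203  -0.02301235 -0.19688335  0.00163587] 1743.9397674860998
[[-1.5, 7.8], [-4.7, 7.0], [-2.8, 7.4], [10.1, -38.1], [5.3, -36.6], [-0.2, 7.5], [-0.6, 6.9], [3.6, 6.2], [1.9, 6.9], [4.0, 5.7], [6.3, 3.4], [3.6, 6.8]]
[ 5.76413254e-01 -2.29941669e-02 -1.96307671e-01 -1.76641668e+01
  1.64255160e-03] 1743.4924485618278
```

```bash
sed -i 's/T(108,232),T(708,320)/None,None/' fit.py; python3 fit.py
```

```text
15.5 [ 5.93076994e-01 -2.99725892e-02 -2.07801031e-01  5.00667478e-04] 112.92175687553332
[[1.0, -0.4], [-1.2, 1.1], [0.1, -1.8], [1.6, 1.1], [2.0, -1.1], [-0.6, 1.1], [-2.4, 10.9], [0.3, -8.7], [2.4, -0.5], [-0.8, 0.1]]
-15.5 [ 0.59328043 -0.02901177 -0.19407734  0.00106804] 14.073851003180408
[[0.9, -0.0], [-1.9, -0.6], [-0.2, -0.3], [2.1, 0.0], [2.0, 0.1], [-0.4, 1.3], [-2.2, 1.4], [-0.3, 0.6], [1.8, -1.2], [0.2, 0.8]]
[ 5.93282584e-01 -2.89860594e-02 -1.93742704e-01 -1.62683915e+01
  1.08331916e-03] 14.015847509234229
```

```bash
cat > goto.py <<'E'
import sys
from h import *
from workcell import bot
P=[0.59328,-0.02901,-0.19408]
def report(targets):
    o=bot.get_obs(); r=R.from_quat(o["tool_rot"]); e=np.array(o["eef_pos"])
    c,s=np.cos(P[2]),np.sin(P[2]); d=e-[P[0],P[1],0]
    print("clock",o["clock"],"feeder mm",(1000*np.array([c*d[0]+s*d[1],-s*d[0]+c*d[1],d[2]])).round(1),"F",np.array(o["ft_force"]).round(1),"w",o["grip_width"])
    # desired rot: tool x=feeder x, y=-feeder y, z down
    D=np.array([[c,s,0],[s,-c,0],[0,0,-1]])
    print("turn fs",((r.inv()*R.from_matrix(D)).as_rotvec()/.15).round(3))
    for t in targets:
        w=W(P,[t])[0]; print(t,"world",w.round(4),"tool fs",(r.inv().apply(w-e)/.025).round(3), "aligned fs",(D.T@(w-e)/.025).round(3))
report([eval(a) for a in sys.argv[1:]])
E
python3 goto.py "(-119,61,160)" "(-23,100,200)"
python3 -m handwheel '[{"az":0.95},{"az":0.95},{"az":0.95},{"az":0.95}]' -1
python3 goto.py "(-119,61,160)" "(-23,100,200)"
```

```text
clock 1.0 feeder mm [-317.6 -506.7  250.3] F [0.6 0.6 0.7] w 0.08533205712739028
turn fs [ 0.    -0.     3.806]
(-119, 61, 160) world [0.4883 0.0538 0.16  ] tool fs [ 18.952 -14.815   3.612] aligned fs [  7.942 -22.707   3.612]
(-23, 100, 200) world [0.59   0.0735 0.2   ] tool fs [ 23.026 -14.053   2.012] aligned fs [ 11.782 -24.267   2.012]
clock 1.0 feeder mm [-317.6 -506.7  250.3] F [0.6 0.6 0.7] w 0.08533205712739028
turn fs [ 0.    -0.     3.806]
(-119, 61, 160) world [0.4883 0.0538 0.16  ] tool fs [ 18.952 -14.815   3.612] aligned fs [  7.942 -22.707   3.612]
(-23, 100, 200) world [0.59   0.0735 0.2   ] tool fs [ 23.026 -14.053   2.012] aligned fs [ 11.782 -24.267   2.012]invalid input
```

```bash
python3 -m handwheel '[{"dx":0,"dy":0,"dz":0,"ax":0,"ay":0,"az":0.95},{"dx":0,"dy":0,"dz":0,"ax":0,"ay":0,"az":0.95},{"dx":0,"dy":0,"dz":0,"ax":0,"ay":0,"az":0.95},{"dx":0,"dy":0,"dz":0,"ax":0,"ay":0,"az":0.95}]' -1
python3 goto.py "(-119,61,160)" "(-23,100,200)"
```

```text
clock: 1.4
eef_pos: [0.184, -0.4649, 0.2503]
tool_rot: [0.995, -0.099, 0.0, 0.0]
ft_force: [0.9, -0.6, -0.7]
grip_width: 0.0282
clock 1.4 feeder mm [-317.6 -506.7  250.3] F [ 0.9 -0.6 -0.7] w 0.02819402374892187
turn fs [ 0.    -0.    -0.033]
(-119, 61, 160) world [0.4883 0.0538 0.16  ] tool fs [  7.829 -22.746   3.612] aligned fs [  7.943 -22.707   3.613]
(-23, 100, 200) world [0.59   0.0735 0.2   ] tool fs [ 11.661 -24.325   2.012] aligned fs [ 11.783 -24.267   2.013]
```

```bash
python3 -m handwheel '[{"dx":0.33,"dy":-0.95,"dz":0,"ax":0,"ay":0,"az":0},{"dx":0.33,"dy":-0.95,"dz":0,"ax":0,"ay":0,"az":0},{"dx":0.33,"dy":-0.95,"dz":0,"ax":0,"ay":0,"az":0},{"dx":0.33,"dy":-0.95,"dz":0,"ax":0,"ay":0,"az":0},{"dx":0.33,"dy":-0.95,"dz":0,"ax":0,"ay":0,"az":0},{"dx":0.33,"dy":-0.95,"dz":0,"ax":0,"ay":0,"az":0},{"dx":0.33,"dy":-0.95,"dz":0,"ax":0,"ay":0,"az":0},{"dx":0.33,"dy":-0.95,"dz":0,"ax":0,"ay":0,"az":0},{"dx":0.33,"dy":-0.95,"dz":0,"ax":0,"ay":0,"az":0},{"dx":0.33,"dy":-0.95,"dz":0,"ax":0,"ay":0,"az":0},{"dx":0.33,"dy":-0.95,"dz":0,"ax":0,"ay":0,"az":0},{"dx":0.33,"dy":-0.95,"dz":0,"ax":0,"ay":0,"az":0}]'
python3 -m handwheel '[{"dx":0.33,"dy":-0.95,"dz":0,"ax":0,"ay":0,"az":0},{"dx":0.33,"dy":-0.95,"dz":0,"ax":0,"ay":0,"az":0},{"dx":0.33,"dy":-0.95,"dz":0,"ax":0,"ay":0,"az":0},{"dx":0.33,"dy":-0.95,"dz":0,"ax":0,"ay":0,"az":0},{"dx":0.33,"dy":-0.95,"dz":0,"ax":0,"ay":0,"az":0},{"dx":0.33,"dy":-0.95,"dz":0,"ax":0,"ay":0,"az":0},{"dx":0.33,"dy":-0.95,"dz":0,"ax":0,"ay":0,"az":0},{"dx":0.33,"dy":-0.95,"dz":0,"ax":0,"ay":0,"az":0},{"dx":0.33,"dy":-0.95,"dz":0,"ax":0,"ay":0,"az":0},{"dx":0.33,"dy":-0.95,"dz":0,"ax":0,"ay":0,"az":0},{"dx":0.33,"dy":-0.95,"dz":0,"ax":0,"ay":0,"az":0},{"dx":0.33,"dy":-0.9,"dz":0,"ax":0,"ay":0,"az":0}]'
python3 goto.py "(-119,61,135)" "(-23,100,200)"
python3 - <<'E'
from workcell import bot
import cv2
p=bot.camera("wrist"); cv2.imwrite("pics/w1.png",p["img"][:,:,::-1]); print(p["intrinsics"],p["eye"],p["rotation"])
p=bot.camera("scene"); cv2.imwrite("pics/s2.png",cv2.resize(p["img"][130:330,180:440,::-1],None,fx=3,fy=3,interpolation=2))
E
```

```text
clock: 2.6
eef_pos: [0.3363, -0.2033, 0.2505]
tool_rot: [0.995, -0.096, 0.0, 0.0]
ft_force: [0.8, -0.0, -0.3]
grip_width: -0.0002
clock: 3.8
eef_pos: [0.471, -0.0236, 0.2545]
tool_rot: [0.998, -0.045, 0.001, -0.033]
ft_force: [0.4, 0.6, -0.4]
grip_width: 0.0001
clock 3.8 feeder mm [-121.   -18.3  254.5] F [ 0.4  0.6 -0.4] w 0.00014302025975054312
turn fs [-0.444  0.027  0.698]
(-119, 61, 135) world [0.4883 0.0538 0.135 ] tool fs [ 0.413 -2.82   4.98 ] aligned fs [ 0.079 -3.171  4.781]
(-23, 100, 200) world [0.59   0.0735 0.2   ] tool fs [ 4.394 -4.141  2.46 ] aligned fs [ 3.919 -4.731  2.181]
[[388.95716732   0.         321.65779921]
 [  0.         388.95716732 244.09988205]
 [  0.           0.           1.        ]] [ 0.55285206 -0.03835577  0.37783449] [-0.66956453  0.72400407  0.14197464 -0.08570099]
```

View pics/w1.png

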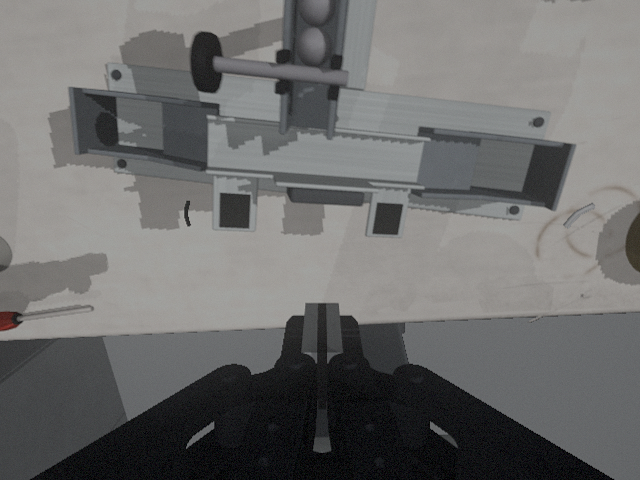

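View pics/s2.png

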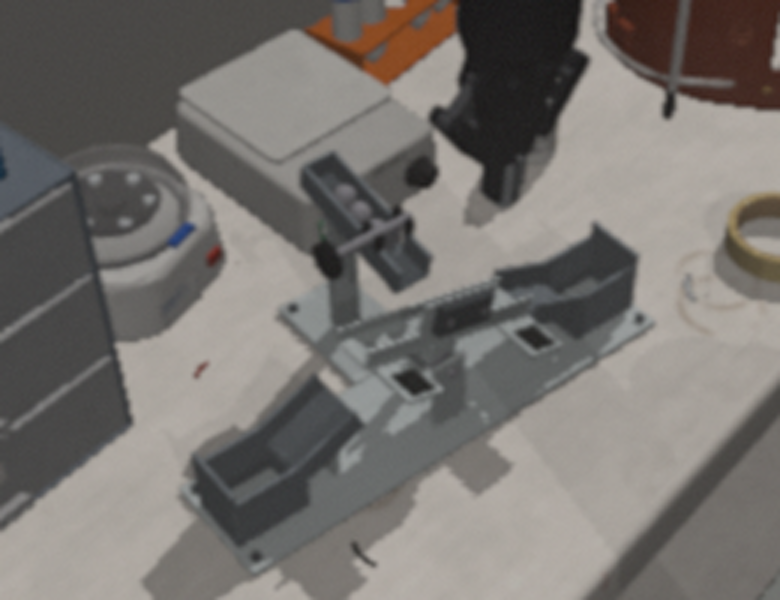

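```bash
python3 -m handwheel '[{"dx":0,"dy":0,"dz":0,"ax":-0.44,"ay":0.03,"az":0.7}]'; python3 goto.py "(-119,61,150)"
python3 - <<'E'
from workcell import bot
import cv2
print(bot.get_obs()["joint_pos"].round(2))
p=bot.camera("wrist"); cv2.imwrite("pics/w2.png",cv2.resize(p["img"][:280,40:600,::-1],(800,400))); print(p["eye"],p["rotation"])
E
```

```text
clock: 4.0
eef_pos: [0.4653, -0.0593, 0.2543]
tool_rot: [0.997, -0.072, 0.001, -0.015]
ft_force: [0.1, -0.2, -0.3]
grip_width: 0.0003
clock 4.0 feeder mm [-119.7  -54.4  254.3] F [ 0.1 -0.2 -0.3] w 0.0002661488674059723
turn fs [-0.195  0.008  0.337]
(-119, 61, 150) world [0.4883 0.0538 0.15  ] tool fs [ 0.264 -4.484  4.303] aligned fs [ 0.029 -4.615  4.17 ]
[-0.14  0.18 -0.06  1.33  0.03  3.14]
[ 0.54682492 -0.07385728  0.37780322] [-0.64770672  0.74419803  0.13217117 -0.09579188]
```

View pics/w2.png

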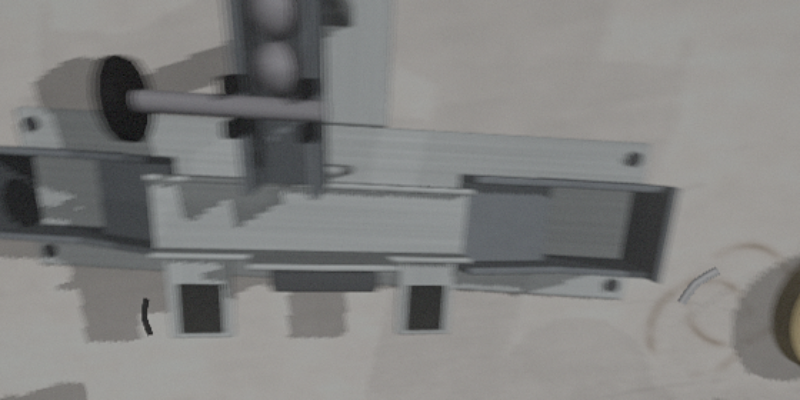

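```bash
python3 - <<'E'
from h import *
def tri(a,b):
    s=least_squares(lambda X:np.r_[proj("top",[X])[0]-a,proj("scene",[X])[0]-b],[.6,.1,.2]);return s.x.round(3),s.cost
print("cab top front right",tri((245,160),(206,158)))
print("cab bottom",tri((260,195),(222,270)))
E
python3 -m handwheel '[{"dx":0,"dy":0,"dz":0,"ax":-0.2,"ay":0.0,"az":-0.13},{"dx":0,"dy":0,"dz":0,"ax":0,"ay":0,"az":-1},{"dx":0,"dy":0,"dz":0,"ax":0,"ay":0,"az":-1},{"dx":0,"dy":0,"dz":0,"ax":0,"ay":0,"az":-1},{"dx":0,"dy":0,"dz":0,"ax":0,"ay":0,"az":-1},{"dx":0,"dy":0,"dz":0,"ax":0,"ay":0,"az":-1},{"dx":0,"dy":0,"dz":0,"ax":0,"ay":0,"az":-1},{"dx":0,"dy":0,"dz":0,"ax":0,"ay":0,"az":-1},{"dx":0,"dy":0,"dz":0,"ax":0,"ay":0,"az":-1},{"dx":0,"dy":0,"dz":0,"ax":0,"ay":0,"az":-1},{"dx":0,"dy":0,"dz":0,"ax":0,"ay":0,"az":-1}]'
sed -i 's/D=np.array.*/D=np.array([[-s,c,0],[c,s,0],[0,0,-1]])/' goto.py;  python3 goto.py "(-119,61,150)"
```

```text
cab top front right (array([0.658, 0.143, 0.332]), np.float64(48.60832646368717))
cab bottom (array([0.682, 0.157, 0.015]), np.float64(3.1707988328488743))
clock: 5.15
eef_pos: [0.4644, -0.0609, 0.2545]
tool_rot: [0.772, 0.636, -0.0, 0.0]
ft_force: [-0.4, 0.3, 0.4]
grip_width: 0.0005
clock 5.15 feeder mm [-120.3  -56.2  254.5] F [-0.4  0.3  0.4] w 0.0004803546043381314
turn fs [-0.001  0.007  0.012]
(-119, 61, 150) world [0.4883 0.0538 0.15  ] tool fs [4.691 0.06  4.176] aligned fs [4.687 0.051 4.181]
```

```bash
python3 -m handwheel '[{"dx":0.94,"dy":0.01,"dz":0,"ax":0,"ay":0,"az":0},{"dx":0.94,"dy":0.01,"dz":0,"ax":0,"ay":0,"az":0},{"dx":0.94,"dy":0.01,"dz":0,"ax":0,"ay":0,"az":0},{"dx":0.94,"dy":0.01,"dz":0.2,"ax":0,"ay":0,"az":0},{"dx":0.94,"dy":0.01,"dz":0.6,"ax":0,"ay":0,"az":0},{"dx":0,"dy":0,"dz":1,"ax":0,"ay":0,"az":0},{"dx":0,"dy":0,"dz":1,"ax":0,"ay":0,"az":0},{"dx":0,"dy":0,"dz":1,"ax":0,"ay":0,"az":0},{"dx":0,"dy":0,"dz":0.9,"ax":0,"ay":0,"az":0},{"dx":0,"dy":0,"dz":0,"ax":0,"ay":0,"az":0}]'
python3 goto.py "(-119,61,97)"
python3 - <<'E'
from workcell import bot
import cv2
p=bot.camera("wrist"); cv2.imwrite("pics/w3.png",p["img"][:,:,::-1])
p=bot.camera("scene"); cv2.imwrite("pics/s3.png",cv2.resize(p["img"][130:330,180:440,::-1],None,fx=3,fy=3,interpolation=2))
E
```

```text
clock: 6.15
eef_pos: [0.4863, 0.0536, 0.1339]
tool_rot: [0.774, 0.634, -0.003, -0.002]
ft_force: [-1.1, 0.2, 0.5]
grip_width: -0.0001
clock 6.15 feeder mm [-120.9   60.4  133.9] F [-1.1  0.2  0.5] w -5.525545487024026e-05
turn fs [-0.044  0.021 -0.028]
(-119, 61, 97) world [0.4883 0.0538 0.097 ] tool fs [0.027 0.085 1.477] aligned fs [0.022 0.076 1.478]
```

View pics/w3.png

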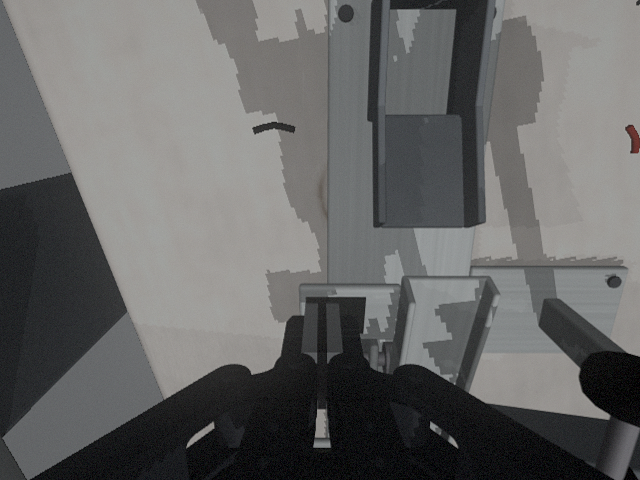

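View pics/s3.png

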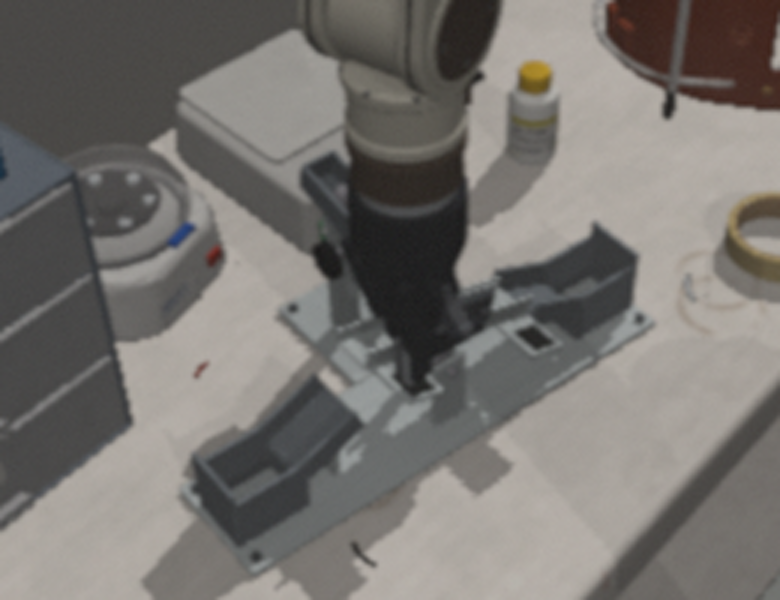

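The fingertips (about 322,330) stand over the left pad's dark patch (about 335,315), clear of the trough. I'll press now.

```bash
python3 -m handwheel '[{"dx":0.02,"dy":0.08,"dz":0.25,"ax":0,"ay":0,"az":0},{"dx":0,"dy":0,"dz":0.25,"ax":0,"ay":0,"az":0},{"dx":0,"dy":0,"dz":0.25,"ax":0,"ay":0,"az":0},{"dx":0,"dy":0,"dz":0.25,"ax":0,"ay":0,"az":0},{"dx":0,"dy":0,"dz":0.25,"ax":0,"ay":0,"az":0},{"dx":0,"dy":0,"dz":0.25,"ax":0,"ay":0,"az":0},{"dx":0,"dy":0,"dz":0,"ax":0,"ay":0,"az":0}]'
python3 goto.py "(-119,61,97)"
python3 - <<'E'
from workcell import bot
import cv2
p=bot.camera("wrist"); cv2.imwrite("pics/w4.png",p["img"][:,:,::-1])
E
```

```text
clock: 6.95
eef_pos: [0.4902, 0.054, 0.0981]
tool_rot: [0.774, 0.634, -0.001, -0.0]
ft_force: [-0.6, -0.0, -0.6]
grip_width: 0.0002
clock 6.95 feeder mm [-117.2   61.6   98.1] F [-0.6 -0.  -0.6] w 0.00022934293052892304
turn fs [-0.014  0.011 -0.026]
(-119, 61, 97) world [0.4883 0.0538 0.097 ] tool fs [-0.023 -0.074  0.046] aligned fs [-0.023 -0.074  0.046]
```

View pics/w4.png

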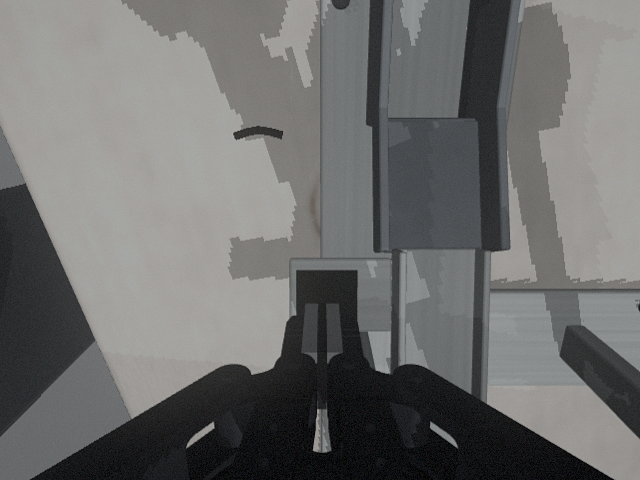

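```bash
python3 -m handwheel '[{"dx":0,"dy":0,"dz":-0.5,"ax":0,"ay":0,"az":0},{"dx":0,"dy":0,"dz":-1,"ax":0,"ay":0,"az":0},{"dx":0,"dy":0,"dz":-1,"ax":0,"ay":0,"az":0},{"dx":0.3,"dy":0,"dz":-1,"ax":0,"ay":0,"az":0},{"dx":0.5,"dy":0.4,"dz":-0.7,"ax":0,"ay":0,"az":0},{"dx":0.5,"dy":0.8,"dz":0,"ax":0,"ay":0,"az":0},{"dx":0,"dy":0.9,"dz":0,"ax":0,"ay":0,"az":0},{"dx":0,"dy":0.9,"dz":0,"ax":0,"ay":0,"az":0},{"dx":0,"dy":0.7,"dz":0,"ax":0,"ay":0,"az":0},{"dx":0,"dy":0,"dz":0,"ax":0,"ay":0,"az":0}]'
python3 goto.py "(-23,93,160)"
python3 - <<'E'
from workcell import bot
import cv2
p=bot.camera("wrist"); cv2.imwrite("pics/w5.png",p["img"][:,:,::-1])
p=bot.camera("scene"); cv2.imwrite("pics/s5.png",cv2.resize(p["img"][130:330,180:440,::-1],None,fx=3,fy=3,interpolation=2))
p=bot.camera("top"); cv2.imwrite("pics/t5.png",cv2.resize(p["img"][160:320,220:440,::-1],None,fx=3.6,fy=3.6,interpolation=2))
E
```

```text
clock: 8.0
eef_pos: [0.5901, 0.0675, 0.2041]
tool_rot: [0.774, 0.633, 0.0, 0.001]
ft_force: [-1.0, -0.1, -0.4]
grip_width: -0.0002
clock 8.0 feeder mm [-21.7  94.1 204.1] F [-1.  -0.1 -0.4] w -0.0001940807573761773
turn fs [ 0.01   0.005 -0.032]
(-23, 93, 160) world [0.5886 0.0667 0.16  ] tool fs [-0.043 -0.053  1.763] aligned fs [-0.044 -0.051  1.763]
```

View pics/w5.png

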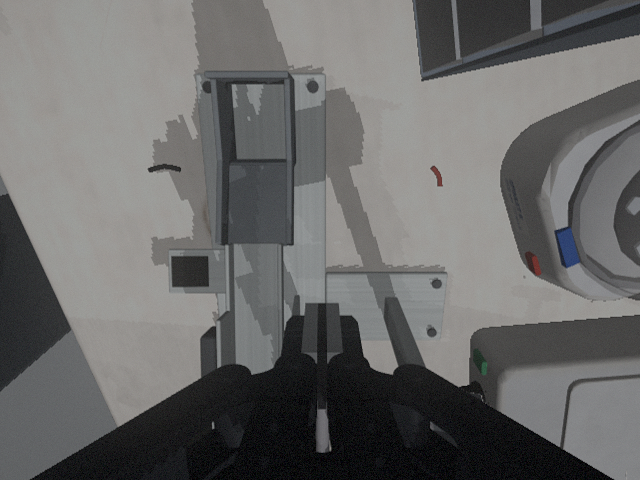

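View pics/s5.png

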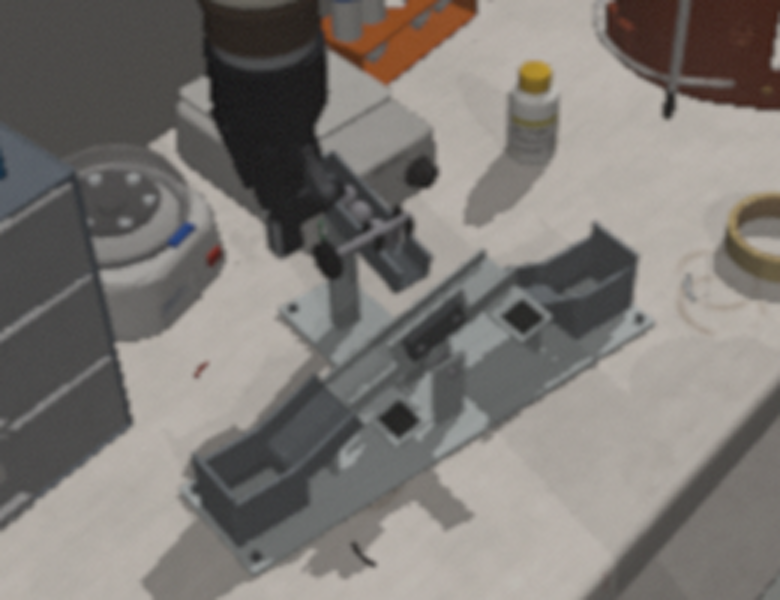

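View pics/t5.png

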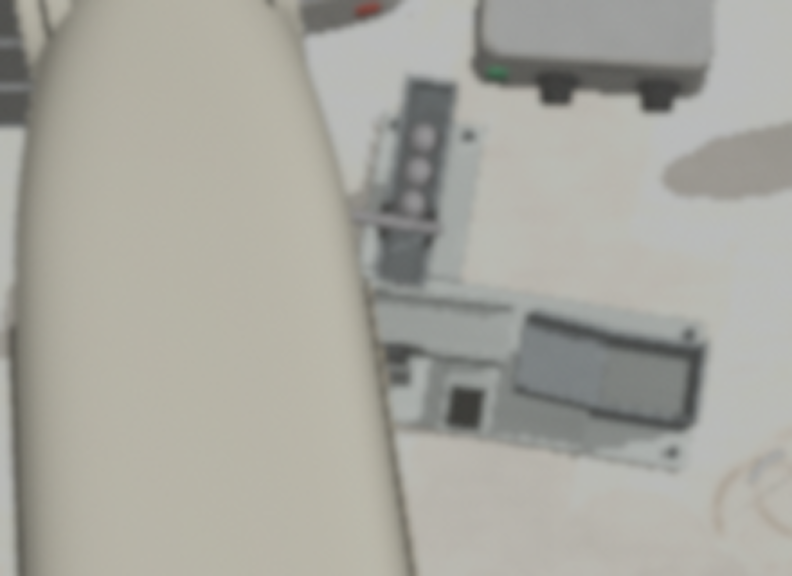

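The gate now leans left: the left pad is low and the right pad high (crop 522,318). The fingers stand on the knob's +y side. I'll lower them and push.

```bash
python3 -m handwheel '[{"dx":0,"dy":-0.05,"dz":0.6,"ax":0,"ay":0,"az":0},{"dx":0,"dy":0,"dz":0.6,"ax":0,"ay":0,"az":0},{"dx":0,"dy":0,"dz":0.6,"ax":0,"ay":0,"az":0},{"dx":-0.4,"dy":0,"dz":0,"ax":0,"ay":0,"az":0},{"dx":-0.3,"dy":0,"dz":0,"ax":0,"ay":0,"az":0},{"dx":0,"dy":0,"dz":0,"ax":0,"ay":0,"az":0}]'
python3 goto.py "(-23,40,160)"
python3 - <<'E'
from workcell import bot
import cv2
p=bot.camera("scene"); cv2.imwrite("pics/s6.png",cv2.resize(p["img"][130:330,180:440,::-1],None,fx=3,fy=3,interpolation=2))
E
```

```text
clock: 8.75
eef_pos: [0.5836, 0.0498, 0.1606]
tool_rot: [0.774, 0.633, 0.0, 0.001]
ft_force: [-0.6, -0.9, 0.4]
grip_width: 0.0004
clock 8.75 feeder mm [-24.7  75.4 160.6] F [-0.6 -0.9  0.4] w 0.0003677306066447198
turn fs [ 0.011  0.005 -0.036]
(-23, 40, 160) world [0.5784 0.0147 0.16  ] tool fs [-1.417  0.076  0.027] aligned fs [-1.417  0.068  0.025]
```

View pics/s6.png

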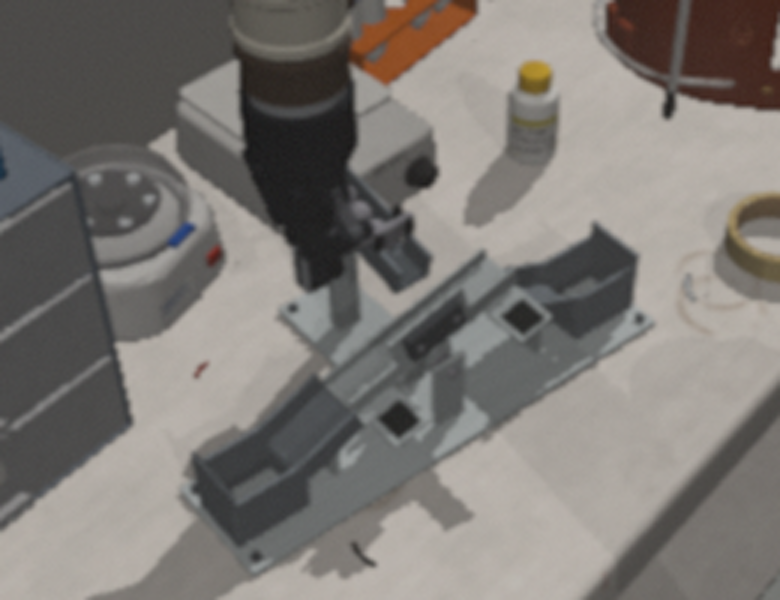

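```bash
python3 -m handwheel '[{"dx":-0.12,"dy":0.03,"dz":0,"ax":0,"ay":0,"az":0},{"dx":-0.12,"dy":0.03,"dz":0,"ax":0,"ay":0,"az":0},{"dx":-0.12,"dy":0,"dz":0,"ax":0,"ay":0,"az":0},{"dx":-0.12,"dy":0,"dz":0,"ax":0,"ay":0,"az":0},{"dx":-0.12,"dy":0,"dz":0,"ax":0,"ay":0,"az":0},{"dx":-0.12,"dy":0,"dz":0,"ax":0,"ay":0,"az":0},{"dx":-0.12,"dy":0,"dz":0,"ax":0,"ay":0,"az":0},{"dx":-0.12,"dy":0,"dz":0,"ax":0,"ay":0,"az":0},{"dx":-0.12,"dy":0,"dz":0,"ax":0,"ay":0,"az":0},{"dx":-0.12,"dy":0,"dz":0,"ax":0,"ay":0,"az":0}]'
python3 goto.py "(-23,40,160)"
python3 -m handwheel '[{"dx":-0.1,"dy":0,"dz":0,"ax":0,"ay":0,"az":0},{"dx":-0.1,"dy":0,"dz":0,"ax":0,"ay":0,"az":0},{"dx":0,"dy":0,"dz":0,"ax":0,"ay":0,"az":0}]'
python3 goto.py "(-23,40,160)"
python3 - <<'E'
from workcell import bot
import cv2
p=bot.camera("scene"); cv2.imwrite("pics/s7.png",cv2.resize(p["img"][130:330,180:440,::-1],None,fx=3,fy=3,interpolation=2))
p=bot.camera("wrist"); cv2.imwrite("pics/w7.png",p["img"][:,:,::-1])
E
```

```text
clock: 9.8
eef_pos: [0.5791, 0.021, 0.1594]
tool_rot: [0.774, 0.634, -0.0, 0.0]
ft_force: [1.3, 0.5, 0.8]
grip_width: -0.0002
clock 9.8 feeder mm [-23.5  46.3 159.4] F [1.3 0.5 0.8] w -0.00015017795020123167
turn fs [ 0.001  0.006 -0.026]
(-23, 40, 160) world [0.5784 0.0147 0.16  ] tool fs [-0.254  0.021 -0.025] aligned fs [-0.254  0.021 -0.025]
clock: 10.1
eef_pos: [0.5789, 0.0199, 0.1595]
tool_rot: [0.773, 0.635, 0.003, -0.002]
ft_force: [2.7, 11.2, -1.4]
grip_width: -0.0
clock 10.1 feeder mm [-23.5  45.2 159.5] F [ 2.7 11.2 -1.4] w -2.0964242606967693e-05
turn fs [ 0.002 -0.047 -0.01 ]
(-23, 40, 160) world [0.5784 0.0147 0.16  ] tool fs [-0.207  0.022 -0.02 ] aligned fs [-0.207  0.022 -0.018]
```

View pics/s7.png

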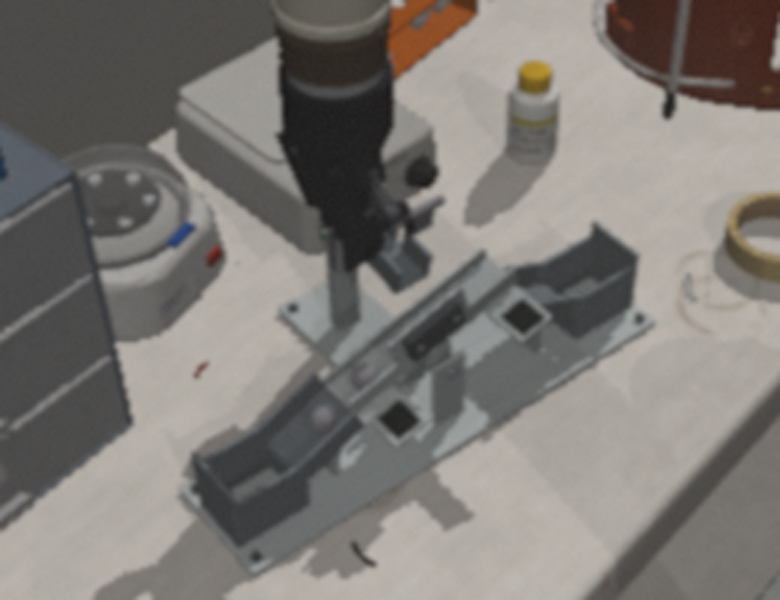

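View pics/w7.png

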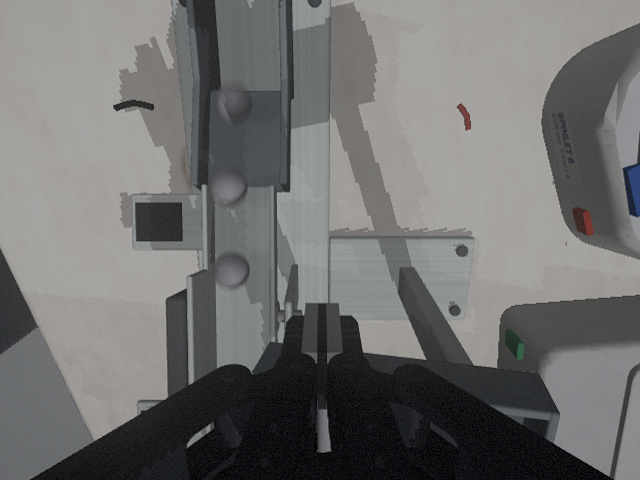

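Three balls are rolling into the left chute, at (233,102), (229,187) and (232,269). The force rose to 11 N with almost no motion, so the rod is probably at its stop. One small further push will confirm that before I retreat.

```bash
python3 -m handwheel '[{"dx":-0.1,"dy":0,"dz":0,"ax":0,"ay":0,"az":0},{"dx":0,"dy":0,"dz":0,"ax":0,"ay":0,"az":0},{"dx":0,"dy":0,"dz":0,"ax":0,"ay":0,"az":0}]'
python3 goto.py "(-23,90,160)"
python3 -m handwheel '[{"dx":0.5,"dy":0,"dz":0,"ax":0,"ay":0,"az":0},{"dx":0.7,"dy":0,"dz":0,"ax":0,"ay":0,"az":0},{"dx":0.7,"dy":0,"dz":0,"ax":0,"ay":0,"az":0},{"dx":0,"dy":0,"dz":-0.9,"ax":0,"ay":0,"az":0},{"dx":0,"dy":0,"dz":-1,"ax":0,"ay":0,"az":0},{"dx":0,"dy":-1,"dz":-1,"ax":0,"ay":0,"az":0},{"dx":0,"dy":-1,"dz":-0.5,"ax":0,"ay":0,"az":0},{"dx":0,"dy":-1,"dz":0,"ax":0,"ay":0,"az":0},{"dx":0,"dy":-1,"dz":0,"ax":0,"ay":0,"az":0},{"dx":0,"dy":-1,"dz":0,"ax":0,"ay":0,"az":0},{"dx":0,"dy":-1,"dz":0,"ax":0,"ay":0,"az":0},{"dx":0,"dy":0,"dz":0,"ax":0,"ay":0,"az":0}]'
python3 - <<'E'
from workcell import bot
import cv2
p=bot.camera("scene"); cv2.imwrite("pics/s8.png",cv2.resize(p["img"][130:330,180:440,::-1],None,fx=3,fy=3,interpolation=2))
print([(round(r["confidence"],2),r["rect"]) for r in bot.trace("ball_1",p)])
p=bot.camera("wrist"); cv2.imwrite("pics/w8.png",p["img"][:,:,::-1])
p=bot.camera("top"); cv2.imwrite("pics/t8.png",cv2.resize(p["img"][160:320,220:440,::-1],None,fx=3.6,fy=3.6,interpolation=2))
E
```

```text
clock: 10.5
eef_pos: [0.5789, 0.0198, 0.1596]
tool_rot: [0.772, 0.636, 0.004, -0.003]
ft_force: [3.6, 17.4, -1.2]
grip_width: 0.0001
clock 10.5 feeder mm [-23.6  45.1 159.6] F [ 3.6 17.4 -1.2] w 0.00014900309307891554
turn fs [ 0.002 -0.074  0.005]
(-23, 90, 160) world [0.5881 0.0637 0.16  ] tool fs [1.796 0.024 0.004] aligned fs [ 1.796  0.023 -0.016]
clock: 11.7
eef_pos: [0.4372, 0.0907, 0.2446]
tool_rot: [0.773, 0.634, -0.001, 0.0]
ft_force: [0.2, 0.4, -0.6]
grip_width: -0.0003
[]
```

View pics/s8.png

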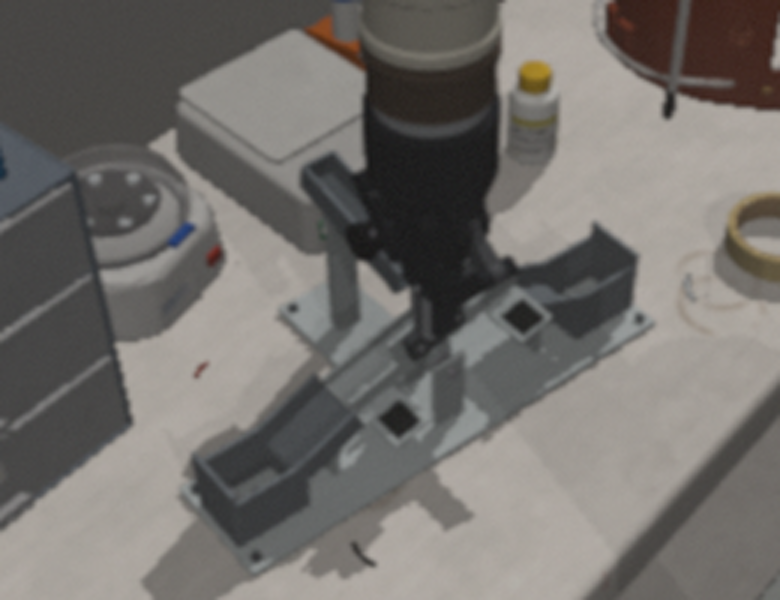

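View pics/w8.png

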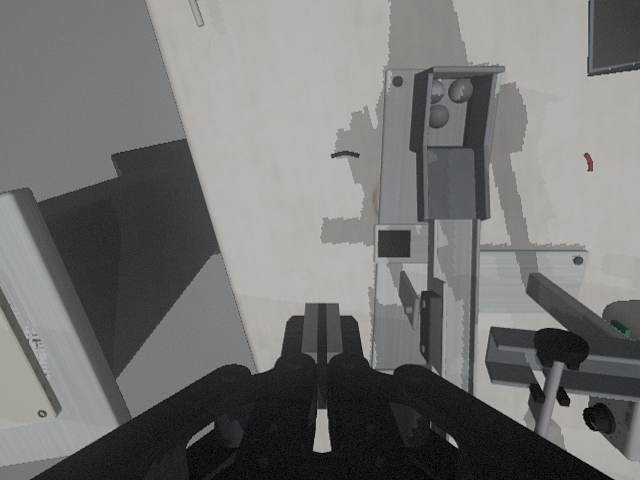

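View pics/t8.png

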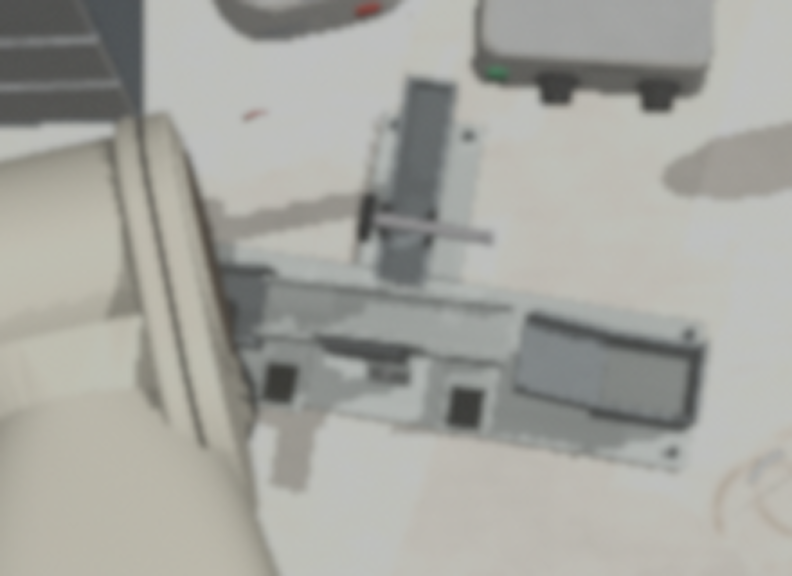

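Run:
```python
from workcell import bot
o=bot.get_obs(); print(o["clock"],o["ft_force"].round(1)); bot.job_done()
```

```text
11.9 [-0.7  0.8  0.3]
the job is handed in; nothing more can be done
```

The job is done and handed in at 11.9 s: all three steel balls ran down the left chute and lie in the left bin.

- **Gate:** It leaned right at the start. I pressed the raised left pad with the shut fingertips, and it rocked over. The scene picture showed the left pad low and the right pad high before I touched the knob.
- **Release rod:** I pushed the knob until it stopped moving while the force rose from 11 to 17 N, so I took it as fully home. The top picture put the knob's movement at roughly 30 mm, plus about 1 mm it had at the start. That is 1 to 2 mm short of the nominal 33 mm, and I put the difference down to pixel measurement error. The fingers' end position is also about 5 mm short of where I expected them at full travel. I had only estimated the finger thickness, so I trusted the rising force.
- **Last checks:** The wrist picture showed three balls in the left bin, and the top picture showed the feed channel empty. The gripper was clear, with wrist force near zero. The ball detector found nothing in the last scene picture, because the bin wall hides the balls from that side.
- **Bystanders:** The arm did not go near the two bottles or the tape roll. I did not re-measure where they stand.
- **Along the way:** One move command was refused as invalid input, with no motion. The last joint reached its range limit during the approach in free air, so I turned the tool a quarter turn and carried on.

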